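# Cover the parts tin

### The job

Two open metal parts tins stand on the bench, one holding a green terminal block and one a blue relay. Pick up the blue lid by its black knob and set it down gently on the tin with the green terminal block, so that it sits level and fully seated on the rim, without dropping it or tipping the tin over. Leave the tin with the relay standing open where it is, and let go of the lid.

Things in the scene. Friction and masses are not known exactly. Their poses are not given: they have to be found in the camera images.
- lid: loose round lid: a flat blue plate 112 mm across and 4 mm thick with an upright black cylindrical knob (24 mm across, 26 mm tall) at its centre, and below the plate a round centring step 60 mm across and 5 mm deep. It starts lying level on the bench on this step. The origin is the centre of the underside of the step, z up: the plate lies from z = 5 to 9 mm, the knob from 9 to 35 mm. Seated on a tin, its origin is 40 mm above the tin's underside. About 0.12 kg.
- tin_block: the tin to cover: loose round open aluminium tin, 90 mm across, 45 mm high, wall 3 mm (mouth 84 mm across), with a small green terminal block (22x36x17 mm) lying in it. The origin is the centre of its underside, on the bench; z up to the mouth. About 0.35 kg.
- tin_relay: the tin to leave open: just the same tin, but with a small blue relay (12x28x15 mm) lying in it. The origin is the centre of its underside. About 0.35 kg.
Not all that is in view belongs to the job. What is meant by the lid is not purple or yellow, and is the larger of those in its own colour.

How it is judged:
At the end, for the whole second after the job is handed in: The lid rests on the terminal block's tin, centred within 14 mm, its step inside the mouth (lid origin 37 to 42.5 mm above the tin's underside), level within 10 degrees, at rest; that tin stands upright on the bench; the relay's tin stands upright within 30 mm of where it was (horizontal distance between lid and tin_block below 0.014 m and z of lid in the frame of tin_block between 0.037 and 0.0425 m and angle between each of lid, tin_block, tin_relay's own z axis and vertical below 0.17 rad and height (world z) of tin_block below 0.01 m and linear speed of lid below 0.02 m/s and distance of tin_relay from where it was at the start of the episode below 0.03 m); the robot touches nothing.
It fails at once if the lid is dropped or thrown (moves faster than 0.6 m/s with no finger on it) (linear speed of lid above 0.6 m/s and contact force between lid and the fingers below 0.05 N).
It fails at once if the tin with the terminal block is tipped by more than 25 degrees (angle between tin_block's own z axis and vertical above 0.44 rad).
It fails at once if the tin with the relay is moved by more than 30 mm or tipped by more than 25 degrees (distance of tin_relay from where it was at the start of the episode above 0.03 m or angle between tin_relay's own z axis and vertical above 0.44 rad).
It also fails if it takes over 40 s, if anything falls off the work surface, if the arm or the gripper's body presses on something with over 40 N, if the wrist force passes 120 N, or if a joint passes its speed limit or range.

### The arm

A 6-joint arm with a two-finger parallel gripper is mounted at the origin on a cart in front of the work surface, level with it; the furniture and walls round the work are solid. World frame = base frame: x ahead of the robot, y to its left, z up, the work surface at z = 0. Lengths are in m, angles in rad, forces in N, time in s.
With the tool pointing down it reaches from about 0.25 to 0.725 m from the base axis. Payload 9.7 kg.
Tool frame: the origin (TCP) lies on the mounting face of the last link; the fingertips stand 173 mm ahead of it and the grasp point (between the pads) lies 155 mm ahead of it (bot.finger_overhang is the distance from the TCP to the fingertips, in m); z points along the fingers, y is the line along which they close (so a half turn about z gives the same grasp; the last joint's range is limited). The gripper opens to 85 mm and grips with 20 to 120 N. Pads are 22 mm wide; open, the fingers measure 114 mm over their backs; the gripper's body (76 mm by 85 mm) begins 54 mm behind the grasp point. The pads swing forward as they close: fully open they stand 13 mm farther back than shut.
Start: joints at [1.255, 0.087, 0.176, 1.66, 0, 1.571], TCP at [0.171, 0.523, 0.405] pointing down, gripper open.
Joint ranges: [-3.13, 3.13], [-0.85, 1.81], [-1.15, 1.24], [-2.2, 2.28], [-1.44, 1.52], [-3.14, 3.14]. Speed limits (rad/s): [2.22, 2.22, 2.57, 3.14, 3.14, 3.14].

### API

Orientations are given as a 3x3 rotation matrix whose columns are the frame's x, y, z axes.
In Python, from station import sense, grab_frame, bot, nets gives the robot as it stands. The module is installed in compiled form; this text tells all that it offers.
- The arm moves only by the tool apply_moves, never from a script. Its argument "moves" is a list of rows, each a list of 3 entries, a list of its own where there are three numbers: the shift along the tool's x, y, z in mm, then the turn about the tool's z in degrees, then the opening, from 0 (shut) to 1 (fully open). A call has exactly 10 rows; each row is the pose to reach, as a shift and turn from the pose commanded when the call began, along the tool's axes at that moment; what a row does not reach only later rows make up. A row lasts 1/12 s, in which the tool goes at most 41.7 mm and 7.16 degrees, less where a joint would pass 70% of its speed; a pose out of reach is approached as far as the arm can. A call with a gripper value outside its range is refused whole. The fingers move at their own pace and stop on an object; the grip force is fixed at half the most. Time passes only in rows, so rows that repeat a pose let the fingers close, or fill a call up. It gives the time, the measured TCP pose, the force, the opening and the grip force at its end, in the units of the state.
- sense(): the state, without advancing time (a new reading comes with each control period).
- grab_frame(name): name is "scene" or "side" or "wrist"; returns a dict with "img" (420x560x3 uint8, red, green, blue), "vertical_fov" (degrees; the focal length in pixels is half the picture's height over the tangent of half this angle, whatever the lens; pixels are square), "cx", "cy" (the principal point, pixels), "xyz" and "orientation" of the camera in the world; the wrist camera has in their place "hand_eye" (4x4, takes a point from camera to tool coordinates, whose origin is the TCP and whose axes are the flange's). Camera axes: x right, y down, z forward; pixel columns grow to the right and rows downward; lengths in m; the calibration is good to about 2 mm. A picture is of the moment at which its call begins: read the wrist's pose just before it. There is no depth.
- bot.finish_job(): hands the job in; it is judged then, once.
Trained networks look in the newest picture that a camera, given by its name, has taken for a name from the list of things; names that differ only in an ending like _2 or _b are one class to them, and where a whole thing is asked for, a point or a joint stands for the part that bears it (a point fixed in the world has none). Each returns a list of dicts, best first, with "confidence" (0 to 1); they miss things now and then, are a little off and sometimes report something else, mostly with a low value. They report only what shows in the picture. A call takes as long as a camera call. They do not tell look-alikes from the thing itself.
- nets.search_frame(camera, target): "at" ([x, y, z] in m, in world coordinates, good to about 4 mm: the middle of the surface that is visible of it).
The state is a dict: "clock": time; "joint_pos": joint angles; "joint_vel": joint speeds; "tau": joint torques, N m; "eef_pos": TCP position; "tool_rot": TCP orientation; "contact_force": force on the tool from outside, world axes, zero at the start; "torque": the same for the moment, N m; "grip_width": finger opening in m; "gripper_force": force on a finger pad.
Only numpy, scipy, OpenCV 4.12 (cv2) and the standard library are available. Lean on these libraries where they do the work, as an engineer would, in place of code of your own. Each camera call takes 0.05 s, during which the arm holds its last target. There are 200 camera calls.

## Working session

There is one attempt and no reset: what is moved stays moved. The work goes in short steps, Python scripts to look and compute and a tool call to move; the robot and the scene stay as the last step left them, time stands still between calls to the robot, and variables do not carry over. Pictures are saved under pics/ and viewed, at most 10 in all, crops included, and the job is handed in when it is done.

Besides the shell and the picture viewer there is one more tool, called by a JSON object that holds its "fn" and its "kwargs". apply_moves: Moves the arm, as the interface text tells. Its arguments: {"type":"object","properties":{"moves":{"type":"array"}},"required":["moves"]}

```bash
mkdir -p pics; cat > h.py <<'E'
import numpy as np, cv2
from station import sense, grab_frame, bot, nets
def cam(n):
    s=sense(); f=grab_frame(n)
    if n=="wrist":
        T=np.eye(4); T[:3,:3]=s["tool_rot"]; T[:3,3]=s["eef_pos"]; M=T@np.array(f["hand_eye"]); R,p=M[:3,:3],M[:3,3]
    else: R,p=np.array(f["orientation"]),np.array(f["xyz"])
    f["R"],f["p"]=R,p; f["f"]=210/np.tan(np.radians(f["vertical_fov"])/2); return f
def save(f,n,roi=None,k=1):
    im=f["img"][:,:,::-1]
    if roi: im=im[roi[1]:roi[3],roi[0]:roi[2]]
    cv2.imwrite("pics/"+n,cv2.resize(im,None,fx=k,fy=k,interpolation=cv2.INTER_CUBIC))
def px(f,X):
    c=f["R"].T@(np.array(X)-f["p"]); return np.round([f["cx"]+f["f"]*c[0]/c[2],f["cy"]+f["f"]*c[1]/c[2]],1)
def ray(f,u,v,z):
    d=f["R"]@np.array([(u-f["cx"])/f["f"],(v-f["cy"])/f["f"],1]); return f["p"]+d*(z-f["p"][2])/d[2]
E
python3 - <<'E'
from h import *
np.set_printoptions(precision=3,suppress=True)
ims=[]
for n in ("scene","side","wrist"):
    f=cam(n); save(f,n+"0.png"); print(n,f["p"],f["R"][:,2],f["f"])
    for t in ("lid","tin_block","tin_relay"):
        for d in nets.search_frame(n,t): print(n,t,np.array(d["at"]),round(d["confidence"],2),px(f,d["at"]))
s=sense();print(s["clock"],s["tool_rot"])
E
```

```text
scene [ 0.006 -0.69   0.677] [ 0.485  0.644 -0.592] 440.8032472715264
scene lid [0.493 0.186 0.009] 0.96 [227.  200.4]
scene lid [0.32  0.28  0.009] 0.87 [152.9 208.5]
scene lid [0.37  0.034 0.009] 0.69 [217.9 246.7]
scene lid [0.769 0.305 0.008] 0.68 [280.1 153.4]
scene tin_block [ 0.536 -0.035  0.024] 0.61 [290.9 228.2]
scene tin_relay [ 0.463 -0.243  0.024] 0.59 [327.5 290.6]
side [0.596 1.041 0.45 ] [-0.061 -0.931 -0.36 ] 447.6525646044177
side lid [0.768 0.315 0.003] 0.94 [161.1 295.3]
side lid [ 0.368  0.044 -0.001] 0.91 [347.5 236.4]
side lid [0.327 0.3   0.012] 0.8 [394.6 285.1]
side lid [0.498 0.203 0.01 ] 0.63 [301.4 262.7]
side tin_block [0.545 0.006 0.027] 0.7 [275.4 220.2]
side tin_relay [ 0.456 -0.211  0.029] 0.58 [302.3 191.9]
wrist [0.103 0.546 0.373] [ 0.265 -0.088 -0.96 ] 367.89277826199196
wrist lid [0.335 0.332 0.004] 0.65 [171.  356.8]
0.6 [[-0.951  0.311  0.   ]
 [ 0.311  0.951  0.   ]
 [-0.     0.    -1.   ]]
```

View pics/scene0.png

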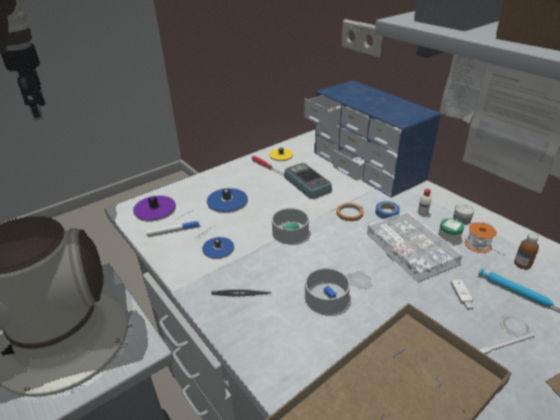

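View pics/side0.png

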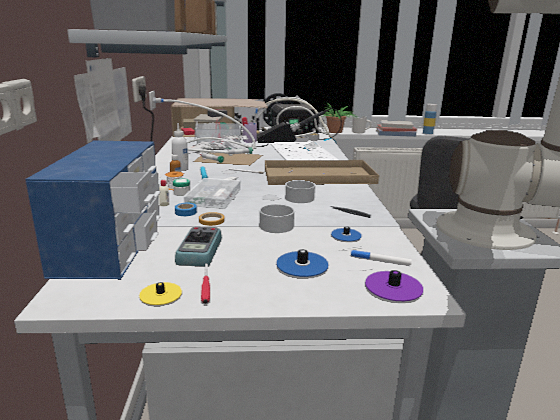

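The scene picture shows a large blue lid at (227,200), a smaller blue one at (218,247), a purple one at (154,207) and a yellow one at (281,154). The tin with the green block is at (290,226) and the tin with the relay at (327,291). The side view agrees, with the large blue lid at (302,263) and the small one at (347,235). The lid meant is the larger blue one; I'll confirm it in a crop.

```bash
python3 - <<'E'
from h import *
np.set_printoptions(precision=3,suppress=True)
f=cam("scene"); save(f,"crop1.png",(130,140,360,320),3)
# blue plates: width -> diameter, centre
hsv=cv2.cvtColor(f["img"],cv2.COLOR_RGB2HSV)
m=cv2.inRange(hsv,(100,130,60),(120,255,255))
for c in cv2.findContours(m,cv2.RETR_EXTERNAL,cv2.CHAIN_APPROX_NONE)[0]:
    if cv2.contourArea(c)<150: continue
    P=np.array([ray(f,*q[0],.009)[:2] for q in cv2.convexHull(c)]).astype(np.float32)
    (x,y),r=cv2.minEnclosingCircle(P); print(c.reshape(-1,2).mean(0),x,y,2*r)
s=sense();R=np.array(s["tool_rot"]);print("to lid tool mm",R.T@(np.array([.495,.193,.405])-s["eef_pos"])*1000)
f=cam("wrist");print(np.array(f["hand_eye"]))
E
```

```text
[217.571 247.484] 0.3697371780872345 0.03388836234807968 0.0689961239695549
[226.721 199.856] 0.49433454871177673 0.19077980518341064 0.10488356649875641
to lid tool mm [-410.581 -212.82    -0.287]
[[-0.001 -0.96  -0.279  0.072]
 [ 1.    -0.    -0.001  0.001]
 [ 0.001 -0.279  0.96   0.031]
 [ 0.     0.     0.     1.   ]]
```

View pics/crop1.png

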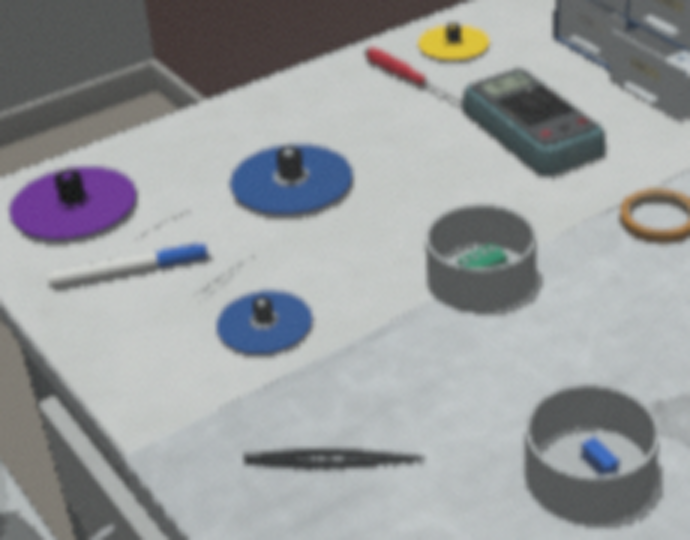

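The crop confirms it: the large blue lid is about 110 mm across at about (0.494, 0.191), against about 69 mm for the small one. The tin with the green block is the farther one. I'm moving above the lid.

{"fn": "apply_moves", "kwargs": {"moves": [[[-36,-18,0],0,1],[[-72,-36,0],0,1],[[-108,-54,0],0,1],[[-144,-73,0],0,1],[[-180,-92,0],0,1],[[-216,-111,0],0,1],[[-252,-130,0],0,1],[[-288,-149,0],0,1],[[-324,-168,0],0,1],[[-360,-187,0],0,1]]}}

```text
clock: 1.53
eef_pos: [0.4559, 0.2314, 0.4049]
tool_rot: [[-0.951, 0.311, 0.001], [0.311, 0.951, 0.0], [-0.0, 0.001, -1.0]]
contact_force: [0.9, 0.4, -0.6]
grip_width: 0.0852
gripper_force: 0.0
```

{"fn": "apply_moves", "kwargs": {"moves": [[[-25,-14,20],0,1],[[-50,-28,40],0,1],[[-50,-28,60],0,1],[[-50,-28,80],0,1],[[-50,-28,100],0,1],[[-50,-28,100],0,1],[[-50,-28,100],0,1],[[-50,-28,100],0,1],[[-50,-28,100],0,1],[[-50,-28,100],0,1]]}}

```text
clock: 2.37
eef_pos: [0.494, 0.1913, 0.3062]
tool_rot: [[-0.951, 0.31, 0.002], [0.31, 0.951, 0.001], [-0.002, 0.001, -1.0]]
contact_force: [-0.4, 0.8, 0.1]
grip_width: 0.0855
gripper_force: 0.0
```

```bash
python3 - <<'E'
from h import *
np.set_printoptions(precision=4,suppress=True)
s=sense();R=np.array(s["tool_rot"]);print(s["clock"],s["eef_pos"],R)
f=cam("wrist"); save(f,"w1.png")
for d in nets.search_frame("wrist","lid"): print(d["at"],d["confidence"])
hsv=cv2.cvtColor(f["img"],cv2.COLOR_RGB2HSV)
m=cv2.inRange(hsv,(100,110,50),(122,255,255))
for c in cv2.findContours(m,cv2.RETR_EXTERNAL,cv2.CHAIN_APPROX_NONE)[0]:
    if cv2.contourArea(c)<800: continue
    P=np.array([ray(f,*q[0],.009)[:2] for q in cv2.convexHull(c)]).astype(np.float32)
    (x,y),(a,b),_=cv2.fitEllipse(P)
    print(cv2.boundingRect(c),x,y,a,b,R.T@(np.array([x,y,s["eef_pos"][2]])-s["eef_pos"])*1000)
E
```

```text
2.3667 [0.494  0.1913 0.3062] [[-0.9506  0.3103  0.002 ]
 [ 0.3103  0.9506  0.0008]
 [-0.0017  0.0014 -1.    ]]
[0.4876, 0.1936, 0.007] 0.61
[0.3756, 0.0488, 0.0081] 0.58
[0.5149, 0.0037, 0.0152] 0.49
[0.7468, 0.3085, 0.0064] 0.45
(211, 126, 149, 144) 0.49446621537208557 0.19519148766994476 0.11033265292644501 0.11047621071338654 [0.7126 3.8095 0.0042]
(0, 47, 76, 112) 0.3713822662830353 0.04254470020532608 0.07368622720241547 0.07457361370325089 [  70.3555 -179.4947   -0.3711]
(153, 0, 24, 70) 0.3590873181819916 0.15644988417625427 0.018655389547348022 0.053782422095537186 [117.3877 -75.0269  -0.3032]
```

View pics/w1.png

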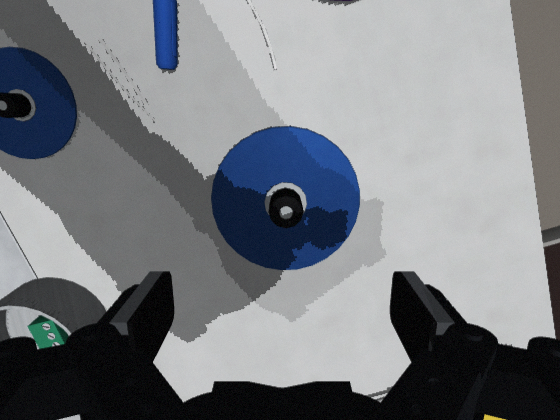

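The wrist view shows the lid with its knob at about (286,205) and the fingers on either side. The small blue lid is at (20,105), and the green block's tin is at (45,320). The correction is about (1, 4) mm in the tool frame. Next I descend, grasp and lift.

{"fn": "apply_moves", "kwargs": {"moves": [[[1,4,25],0,1],[[1,4,50],0,1],[[1,4,75],0,1],[[1,4,95],0,1],[[1,4,110],0,1],[[1,4,118],0,1],[[1,4,119],0,1],[[1,4,119],0,1],[[1,4,119],0,1],[[1,4,119],0,1]]}}

```text
clock: 3.3
eef_pos: [0.4945, 0.1954, 0.187]
tool_rot: [[-0.951, 0.311, 0.002], [0.311, 0.951, 0.001], [-0.002, 0.001, -1.0]]
contact_force: [0.1, -0.1, -0.4]
grip_width: 0.0851
gripper_force: 0.0
```

{"fn": "apply_moves", "kwargs": {"moves": [[[0,0,0],0,0.6],[[0,0,0],0,0.4],[[0,0,0],0,0.2],[[0,0,0],0,0],[[0,0,0],0,0],[[0,0,0],0,0],[[0,0,0],0,0],[[0,0,0],0,0],[[0,0,0],0,0],[[0,0,0],0,0]]}}

```text
clock: 4.13
eef_pos: [0.4942, 0.1953, 0.186]
tool_rot: [[-0.951, 0.311, 0.001], [0.311, 0.951, 0.0], [-0.0, 0.0, -1.0]]
contact_force: [-1.0, 1.4, 5.1]
grip_width: 0.0219
gripper_force: 58.9
```

The knob is gripped, 22 mm wide at 59 N. I'll lift and then look at the tin beside the lid.

{"fn": "apply_moves", "kwargs": {"moves": [[[0,0,-3],0,0],[[0,0,-10],0,0],[[0,0,-25],0,0],[[0,0,-45],0,0],[[0,0,-70],0,0],[[-10,0,-95],0,0],[[-20,0,-120],0,0],[[-30,0,-145],0,0],[[-40,0,-165],0,0],[[-40,0,-180],0,0]]}}

```text
clock: 4.97
eef_pos: [0.5331, 0.1823, 0.3677]
tool_rot: [[-0.95, 0.311, 0.002], [0.311, 0.95, 0.0], [-0.002, 0.001, -1.0]]
contact_force: [0.9, 0.2, -1.2]
grip_width: 0.0217
gripper_force: 58.8
```

{"fn": "apply_moves", "kwargs": {"moves": [[[-5,0,-10],0,0],[[-5,0,-20],0,0],[[-5,0,-20],0,0],[[-5,0,-20],0,0],[[-5,0,-20],0,0],[[-5,0,-20],0,0],[[-5,0,-20],0,0],[[-5,0,-20],0,0],[[-5,0,-20],0,0],[[-5,0,-20],0,0]]}}

```text
clock: 5.8
eef_pos: [0.5368, 0.1812, 0.3855]
tool_rot: [[-0.951, 0.311, -0.0], [0.311, 0.951, -0.0], [0.0, -0.0, -1.0]]
contact_force: [-1.2, 0.1, -1.4]
grip_width: 0.022
gripper_force: 58.8
```

```bash
python3 - <<'E'
from h import *
np.set_printoptions(precision=4,suppress=True)
s=sense();print(s["clock"],s["eef_pos"],s["grip_width"])
f=cam("wrist"); save(f,"w2.png")
for n in ("tin_block","lid"):
  for d in nets.search_frame("wrist",n): print(n,np.array(d["at"]),d["confidence"],px(f,d["at"]))
E
```

```text
5.8 [0.5368 0.1812 0.3855] 0.022007056099021916
tin_block [ 0.5435 -0.0412  0.0208] 0.78 [ 67.9 259.7]
lid [0.5205 0.1828 0.2076] 0.92 [271.2 239.9]
lid [0.3664 0.0395 0.0093] 0.72 [64.  48.1]
lid [0.7529 0.3266 0.0041] 0.71 [469.6 325.3]
```

View pics/w2.png

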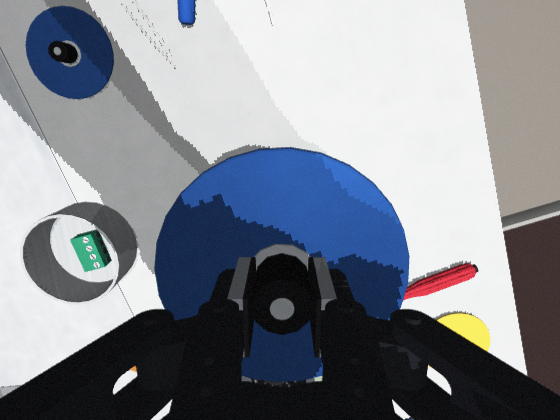

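The wrist picture shows the lid held level, with its plate around (282,270). The small blue lid is at (70,50), and the green block's tin is unobstructed, with its rim at about x 22–118 and y 212–302. Next I fit the rim circle in the wrist and scene views, and the lid's offset in the grip.

```bash
python3 - <<'E'
from h import *
from scipy.optimize import least_squares
np.set_printoptions(precision=4,suppress=True)
t=np.linspace(0,2*np.pi,120,endpoint=False)
def proj(f,x,y,r,z):
    X=np.c_[x+r*np.cos(t),y+r*np.sin(t),np.full(t.size,z)]
    c=(X-f["p"])@f["R"]; return f["f"]*c[:,:2]/c[:,2:]+[f["cx"],f["cy"]]
for n in ("wrist","scene","side"):
    f=cam(n); g=cv2.cvtColor(f["img"],cv2.COLOR_RGB2GRAY)
    g=cv2.GaussianBlur(g,(0,0),1).astype(np.float32)
    G=np.hypot(cv2.Sobel(g,5,1,0),cv2.Sobel(g,5,0,1)); G=np.minimum(G,80)
    def sc(x,y):
        s=0
        for r in (.045,.042):
            q=proj(f,x,y,r,.045).astype(np.float32)
            s+=cv2.remap(G,q[:,:1],q[:,1:],1).mean()
        return s
    b=max((sc(x,y),x,y) for x in np.arange(.505,.581,.002) for y in np.arange(-.055,.025,.002))
    print(n,b)
    q=proj(f,b[1],b[2],.045,.045); print(q.min(0),q.max(0))
    if n=="wrist":
        h=cv2.cvtColor(f["img"],cv2.COLOR_RGB2HSV); m=cv2.inRange(h,(100,110,50),(122,255,255)); m[:140]=0; m[320:]=0; m[:,:140]=0;m[:,420:]=0
        E=[]
        for u in range(165,400,5):
            v=np.flatnonzero(m[:,u]); 
            if v.size: E.append((u,v[0]))
        s=sense();R=np.array(s["tool_rot"])
        P=np.array([ray(f,u,v,s["eef_pos"][2]-.177)[:2] for u,v in E])
        r=least_squares(lambda c:np.hypot(P[:,0]-c[0],P[:,1]-c[1])-c[2],[*s["eef_pos"][:2],.056],loss="soft_l1",f_scale=.001)
        r2=least_squares(lambda c:np.hypot(P[:,0]-c[0],P[:,1]-c[1])-.056,s["eef_pos"][:2],loss="soft_l1",f_scale=.001)
        L=np.r_[r2.x,s["eef_pos"][2]]
        print("lid",r.x,r2.x,"in tool mm",R.T@(L-s["eef_pos"])*1000)
E
```

```text
wrist (np.float32(142.61456), np.float64(0.539), np.float64(-0.02099999999999997))
[ 20.348  212.3995] [120.3675 303.6711]
lid [0.5371 0.182  0.0548] [0.5384 0.1816] in tool mm [-1.3475  0.8623  0.    ]
scene (np.float32(148.52551), np.float64(0.541), np.float64(-0.028999999999999977))
[272.1614 208.4953] [309.6528 230.8707]
side (np.float32(147.54138), np.float64(0.541), np.float64(-0.012999999999999963))
[258.7674 204.4787] [294.4421 217.284 ]
```

The wrist fit, and the mean of the scene and side fits, put the tin at about (0.540, -0.021). The lid is centred in the grip within about 1 mm. I'm moving over the tin and partway down.

{"fn": "apply_moves", "kwargs": {"moves": [[[-4,-12,0],0,0],[[-12,-36,0],0,0],[[-22,-64,0],0,0],[[-32,-92,0],0,0],[[-42,-120,0],0,0],[[-51,-148,0],0,0],[[-59,-172,0],0,0],[[-64,-186,0],0,0],[[-66,-191,0],0,0],[[-66,-191,0],0,0]]}}

```text
clock: 6.93
eef_pos: [0.5401, -0.0222, 0.3857]
tool_rot: [[-0.95, 0.313, 0.0], [0.313, 0.95, -0.0], [-0.0, -0.0, -1.0]]
contact_force: [-0.8, 0.1, -0.7]
grip_width: 0.0221
gripper_force: 58.9
```

{"fn": "apply_moves", "kwargs": {"moves": [[[0,0,15],0,0],[[0,0,35],0,0],[[0,0,55],0,0],[[0,0,75],0,0],[[0,0,95],0,0],[[0,0,110],0,0],[[0,0,118],0,0],[[0,0,120],0,0],[[0,0,120],0,0],[[0,0,120],0,0]]}}

```text
clock: 7.77
eef_pos: [0.5405, -0.0205, 0.2668]
tool_rot: [[-0.951, 0.31, 0.001], [0.31, 0.951, 0.0], [-0.001, 0.0, -1.0]]
contact_force: [-0.3, -0.0, -1.7]
grip_width: 0.0219
gripper_force: 58.9
```

```bash
python3 - <<'E'
from h import *
s=sense();print(s["clock"],s["eef_pos"])
f=cam("side");a=f["img"][150:280,200:360]
f2=cam("scene");b=f2["img"][150:280,210:370]
im=np.hstack([a,b]); cv2.imwrite("pics/sv.png",cv2.resize(im[:,:,::-1],None,fx=2.4,fy=2.4,interpolation=2))
E
```

```text
7.7667 [ 0.54050653 -0.02049372  0.26675227]
```

View pics/sv.png

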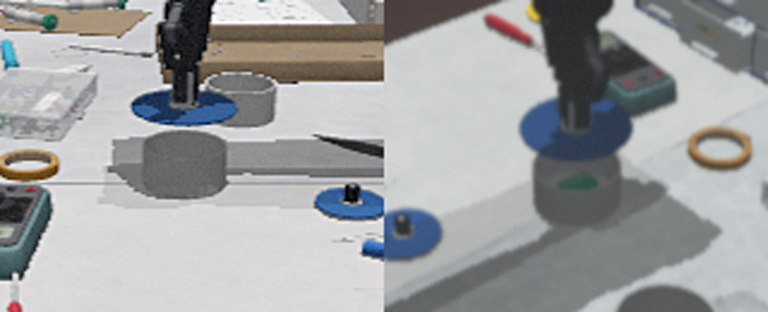

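The lid is centred over the green block's tin in both views: side at about (185,105) over (185,160), scene at about (576,125) over (577,180). Now I lower it gently.

{"fn": "apply_moves", "kwargs": {"moves": [[[0,0,8],0,0],[[0,0,16],0,0],[[0,0,24],0,0],[[0,0,30],0,0],[[0,0,34],0,0],[[0,0,36],0,0],[[0,0,38],0,0],[[0,0,39],0,0],[[0,0,39],0,0],[[0,0,39],0,0]]}}

```text
clock: 8.7
eef_pos: [0.5403, -0.0208, 0.2269]
tool_rot: [[-0.951, 0.311, 0.0], [0.311, 0.951, -0.0], [-0.0, 0.0, -1.0]]
contact_force: [0.3, 0.0, -1.4]
grip_width: 0.0221
gripper_force: 58.9
```

{"fn": "apply_moves", "kwargs": {"moves": [[[0,0,0.5],0,0],[[0,0,1],0,0],[[0,0,1.5],0,0],[[0,0,2],0,0],[[0,0,2],0,0],[[0,0,2],0,0],[[0,0,2],0,0],[[0,0,2],0,0],[[0,0,2],0,0],[[0,0,2],0,0]]}}

```text
clock: 9.53
eef_pos: [0.5403, -0.0208, 0.226]
tool_rot: [[-0.951, 0.311, 0.001], [0.311, 0.951, -0.0], [-0.001, 0.0, -1.0]]
contact_force: [-3.7, 0.6, 8.8]
grip_width: 0.0222
gripper_force: 59.6
```

The lid touched at exactly the expected height (TCP 0.226 m) with about 9 N. I'll release it and retreat upward.

{"fn": "apply_moves", "kwargs": {"moves": [[[0,0,-0.5],0,0.3],[[0,0,-0.5],0,0.4],[[0,0,-0.5],0,0.5],[[0,0,-0.5],0,0.7],[[0,0,-0.5],0,0.9],[[0,0,-0.5],0,1],[[0,0,-0.5],0,1],[[0,0,-0.5],0,1],[[0,0,-0.5],0,1],[[0,0,-0.5],0,1]]}}

```text
clock: 10.37
eef_pos: [0.5403, -0.0208, 0.2252]
tool_rot: [[-0.951, 0.311, -0.0], [0.311, 0.951, 0.0], [0.0, 0.0, -1.0]]
contact_force: [-0.5, -0.4, 0.8]
grip_width: 0.0852
gripper_force: 0.0
```

{"fn": "apply_moves", "kwargs": {"moves": [[[0,0,-5],0,1],[[0,0,-12],0,1],[[0,0,-22],0,1],[[0,0,-37],0,1],[[0,0,-55],0,1],[[0,0,-75],0,1],[[0,0,-95],0,1],[[0,0,-110],0,1],[[0,0,-120],0,1],[[0,0,-120],0,1]]}}

```text
clock: 11.2
eef_pos: [0.5405, -0.0208, 0.3483]
tool_rot: [[-0.951, 0.311, 0.004], [0.311, 0.951, -0.0], [-0.004, 0.001, -1.0]]
contact_force: [0.2, 0.3, 0.2]
grip_width: 0.0854
gripper_force: 0.0
```

```bash
python3 - <<'E'
from h import *
s=sense();print(s["clock"],s["eef_pos"],s["grip_width"],s["gripper_force"])
a=cam("side")["img"][150:280,200:360]
b=cam("scene")["img"][180:310,220:380]
im=np.hstack([a,b]); cv2.imwrite("pics/fin.png",cv2.resize(im[:,:,::-1],None,fx=2.4,fy=2.4,interpolation=2))
f=cam("wrist")
m=cv2.inRange(cv2.cvtColor(f["img"],cv2.COLOR_RGB2HSV),(100,110,50),(122,255,255))
c=max(cv2.findContours(m,0,1)[0],key=cv2.contourArea)
P=np.array([ray(f,*q[0],.049)[:2] for q in cv2.convexHull(c)]).astype(np.float32)
print(cv2.fitEllipse(P))
E
```

```text
11.2 [ 0.54052421 -0.02081527  0.34825422] 0.08540213371763097 0.0
((0.5411296486854553, -0.020228998735547066), (0.1102750152349472, 0.11034660041332245), 147.93028259277344)
```

View pics/fin.png

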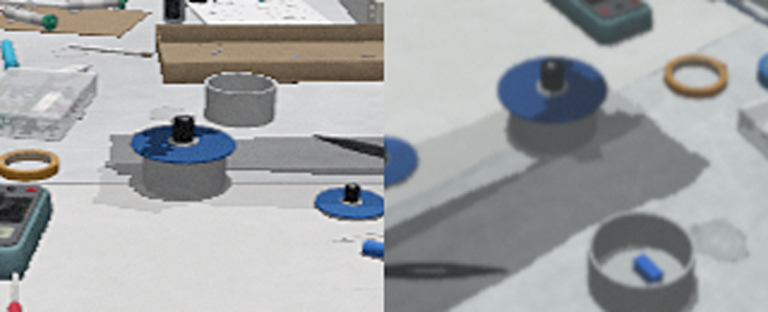

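The lid sits level and centred on the green block's tin: side at (184,145), scene at (552,90). The relay's tin stands open and unmoved, and the gripper is clear. I'm handing the job in.

```bash
python3 -c "
from station import bot
print(bot.finish_job())"
```

```text
the job is handed in; nothing more can be done
None
```

The large blue lid sits level and centred on the tin with the green terminal block, the relay's tin stands open and untouched, and I handed the job in at about 11 s; no verdict was reported back.

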